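Lay out an ashing batch on the furnace hearth plate

ROBOT

A 6-joint arm with a two-finger parallel gripper is mounted at the origin on the work surface. World frame = base frame: x ahead of the robot, y to its left, z up, the work surface at z = 0. Lengths are in m, angles in degrees, forces in N, time in s.
With the tool pointing down it reaches from about 0.275 to 0.725 m from the base axis. Payload 15.9 kg.
Tool frame: the origin (TCP) lies midway between the tips of the shut fingers; the grasp point (between the pads) lies 19 mm behind it; z points along the fingers, y is the line along which they close (so a half turn about z gives the same grasp; the last joint's range is limited). The gripper opens to 85 mm and grips with 20 to 120 N. Pads are 22 mm wide; open, the fingers measure 114 mm over their backs; the gripper's body (76 mm by 85 mm) begins 54 mm behind the grasp point. The pads swing forward as they close: fully open they stand 13 mm farther back than shut.
Start: joints at [-66.005, 12.198, -1.971, 75.831, 0, 90], TCP at [0.203, -0.457, 0.231] pointing down, gripper open.
Joint ranges: [-170.91, 170.91], [-42.67, 98.43], [-65.05, 77.54], [-120.47, 116.71], [-90, 82.35], [-180, 180]. Speed limits (degrees/s): [108.29, 108.29, 136.94, 147.25, 180, 180].

INTERFACE

Orientations are given as a 3x3 rotation matrix whose columns are the frame's x, y, z axes.
In Python, from plant import * gives the robot as it stands.
- The arm moves only by the tool play_rows, never from a script. Its argument "steps" is one flat list of numbers, 5 for each row, row after row: the gripper command: -1 is shut, 1 is fully open, values between are in proportion, then the shift along the tool's x, y, z scaled (see below), then the turn about the tool's z scaled (see below). In form: [hand, dx, dy, dz, roll, hand, dx, dy, dz, roll, ...]. A call has 1 to 10 rows; each row is the pose to reach, as a shift and turn from the pose commanded when the call began, along the tool's axes at that moment; what a row does not reach only later rows make up. The controller multiplies each number of a shift by 500 mm and each number of a turn by pi/2 rad. A row lasts 1/10 s, in which the tool goes at most 50 mm and 8.59 degrees, less where a joint would pass 70% of its speed; a pose out of reach is approached as far as the arm can. A call with a number of a shift or a turn outside -1 to 1 is refused whole. A call with a gripper value outside its range is refused whole. The fingers move at their own pace and stop on an object; the grip force is fixed at half the most. Time passes only in rows, so rows that repeat a pose let the fingers close. It gives the time, the measured TCP pose, the force, the opening and the grip force at its end, in the units of the state.
- get_state(): the state, without advancing time (a new reading comes with each control period).
- read_camera(name): name is "scene" or "top"; returns the picture (400x640x3 uint8, blue, green, red); there is no depth.
- camera_info(name): a dict with "fx", "fy", "cx", "cy" (pixels), "k1" (the pictures are not rectified: a ray, as slopes to the right and down, at radius r is drawn at 1 + k1 r^2 times it, then the intrinsics apply), "eye" and "rotation" of the camera in the world. Camera axes: x right, y down, z forward; pixel columns grow to the right and rows downward; lengths in m; the calibration is good to about 2 mm. A picture is of the moment at which its call begins. camera_info takes no time and is no camera call.
- sign_off(): hands the job in; it is judged then, once.
Trained networks look in the newest picture that a camera, given by its name, has taken for a name from the list of things; names that differ only in an ending like _2 or _b are one class to them, and where a whole thing is asked for, a point or a joint stands for the part that bears it (a point fixed in the world has none). Each returns a list of dicts, best first, with "p" (0 to 1); they miss things now and then, are a little off and sometimes report something else, mostly with a low value. They report only what shows in the picture. A call takes as long as a camera call.
- masks_of(label, camera): "region" (400x640 bool, what is visible of it) and "extent" ([left, top, right, bottom] in pixels, round what is visible of it).
The state is a dict: "time": time; "joint_positions": joint angles; "qd": joint speeds; "joint_efforts": joint torques, N m; "ee_pos": TCP position; "ee_rot": TCP orientation; "wrist_force": force on the tool from outside, world axes, zero at the start; "moment": the same for the moment, N m; "width": finger opening in m; "finger_force": force on a finger pad.
Only numpy, scipy, OpenCV 4.12 (cv2) and the standard library are available. Lean on these libraries where they do the work, as an engineer would, in place of code of your own. Each camera call takes 0.05 s, during which the arm holds its last target. There are 200 camera calls.

TASK

Lay out the porcelain on the grey hearth plate for the furnace, one piece after another: first the boat, on the plate at its centre, midway between the two firebricks and squarely across the plate's long direction; then the crucible upright in the middle of the square brick; then the dish upright in the middle of the round brick; and last the lid, knob up and centred, on top of the crucible. Set every piece down and let go of it before the next one, drop nothing, and leave the jar and the timer where they are.

Things in the scene. Friction and masses are not known exactly. Their poses are not given: they have to be found in the camera images.
- boat: loose combustion boat: white porcelain open trough, 90 long (its x axis) x 24 wide (y) x 18 high, walls 4, straight sides, 50 g. Origin: centre of its underside, z up. Starts on the bench, open side up, any yaw; grip it across its 24 mm width.
- crucible: loose crucible: white porcelain round cup, 42 high, outer diameter 32 at the foot, widening to 42 at 18 mm height and straight-walled 42 from there to the rim, walls 3, about 70 g. Origin: centre of its underside, z up (its axis). Starts upright on the bench, open and empty.
- dish: loose dish: white porcelain, low and wide, 26 high, outer diameter 44 at the foot, widening to 58 at 10 mm height and straight-walled 58 from there to the rim, walls 3, about 80 g. Origin: centre of its underside, z up (its axis). Starts upright on the bench, open and empty.
- lid: loose lid of the crucible: flat white porcelain disc, diameter 50, 5 thick, with a round knob, diameter 14 and 18 high, standing on its centre (23 high in all), about 35 g. The underside is flat: it simply lies on the crucible's rim, overhanging it by 4 all round. Origin: centre of its underside, z up. Starts on the bench, knob up; grip it by the knob.
- hearth_plate: fixed hearth plate: light grey rectangular slab lying on the bench, 120 (its x axis) x 320 (its y axis, the long direction) x 8 thick. Origin: centre of its underside, so its upper face is at z = 8 in its frame. The two bricks stand on it, their centres 110 to either side of its centre along its long direction. Its y axis may be turned some 15 degrees from the world's y.
- square_brick: fixed cream firebrick pad, square, 80 x 80 x 16 thick, on one end of the hearth plate (which end varies). Origin: centre of its underside; its upper face is 16 above that, 24 above the bench.
- round_brick: fixed cream firebrick pad, round, diameter 84, 16 thick, on the other end of the hearth plate. Origin: centre of its underside; its upper face is 16 above that, 24 above the bench.
- reagent_jar: bystander, loose: amber jar with a black cap, diameter 64, 110 high. Origin: centre of its underside. Leave it alone.
- timer: bystander, loose: white bench timer, 60 x 80 x 30 high. Origin: centre of its underside. Leave it alone.

How it is judged (in metres and radians):
On the way, in this order (a step that is already met when the one before it is completed fails the run):
1. the boat lies across the middle of the plate, let go (horizontal distance between boat and hearth_plate below 0.015 m and height (world z) of boat between 0.004 and 0.012 m and angle between boat's own z axis and vertical below 0.1 rad and angle between the x axis of boat and the x axis of hearth_plate, either way round below 0.26 rad and contact force between the fingers and boat below 0.1 N), for 0.2 s.
2. the crucible stands in the middle of the square brick, let go (horizontal distance between crucible and square_brick below 0.012 m and height (world z) of crucible between 0.02 and 0.028 m and angle between crucible's own z axis and vertical below 0.1 rad and contact force between the fingers and crucible below 0.1 N), for 0.2 s.
3. the dish stands in the middle of the round brick, let go (horizontal distance between dish and round_brick below 0.012 m and height (world z) of dish between 0.02 and 0.028 m and angle between dish's own z axis and vertical below 0.1 rad and contact force between the fingers and dish below 0.1 N), for 0.2 s.
4. the lid lies centred on the crucible, let go (horizontal distance between lid and crucible below 0.008 m and z of lid in the frame of crucible between 0.038 and 0.046 m and angle between lid's own z axis and vertical below 0.1 rad and contact force between the fingers and lid below 0.1 N), for 0.2 s.
At the end, for the whole second after the job is handed in: All released, at rest, upright: boat on the plate within 15 mm of its centre and 15 degrees of square across its long direction; crucible on the square brick and dish on the round one, each within 12 mm of centre; lid flat, knob up, on the crucible within 8 mm of its axis (horizontal distance between boat and hearth_plate below 0.015 m and height (world z) of boat between 0.004 and 0.012 m and angle between each of boat, crucible, dish, lid's own z axis and vertical below 0.1 rad and angle between the x axis of boat and the x axis of hearth_plate, either way round below 0.26 rad and linear speed of each of boat, crucible, dish, lid below 0.02 m/s and angular speed of each of boat, crucible, dish, lid below 0.2 rad/s and horizontal distance between crucible and square_brick below 0.012 m and height (world z) of crucible between 0.02 and 0.028 m and horizontal distance between dish and round_brick below 0.012 m and height (world z) of dish between 0.02 and 0.028 m and horizontal distance between lid and crucible below 0.008 m and z of lid in the frame of crucible between 0.038 and 0.046 m); the robot touches nothing.
It fails at once if the jar or the timer is moved more than 20 mm (distance of any of reagent_jar, timer from where it was at the start of the episode above 0.02 m).
It fails at once if a porcelain piece is dropped (falls free at over 0.6 m/s, about 20 mm) ((contact force between boat and anything else below 0.02 N and linear speed of boat above 0.6 m/s) or (contact force between crucible and anything else below 0.02 N and linear speed of crucible above 0.6 m/s) or (contact force between dish and anything else below 0.02 N and linear speed of dish above 0.6 m/s) or (contact force between lid and anything else below 0.02 N and linear speed of lid above 0.6 m/s)).
It also fails if it takes over 115 s, if anything falls off the work surface, if the arm or the gripper's body presses on something with over 40 N, if the wrist force passes 120 N, or if a joint passes its speed limit or range.

## Working session

There is one attempt and no reset: what is moved stays moved. The work goes in short steps, Python scripts to look and compute and a tool call to move; the robot and the scene stay as the last step left them, time stands still between calls to the robot, and variables do not carry over. Pictures are saved under pics/ and viewed, at most 14 in all, crops included, and the job is handed in when it is done.

Besides the shell and the picture viewer there is one more tool, called after "Emit:" as name(argument=value, ...), one argument or row to a line, values as JSON. play_rows: Moves the arm, as the interface text tells. Shifts and turns lie within -1 to 1; 1 stands for 500 mm of shift or pi/2 rad of turn. Its arguments: {"type":"object","properties":{"steps":{"type":"array","items":{"type":"number"}}},"required":["steps"]}

```bash
ls; mkdir -p pics; cat > h.py <<'E'
from plant import *
import numpy as np, cv2
E
python3 - <<'E'
from h import *
s=get_state(); print(s)
for c in("scene","top"):
    print(c,camera_info(c)); cv2.imwrite(f"pics/{c}0.png",read_camera(c))
    for n in "boat crucible dish lid hearth_plate square_brick round_brick reagent_jar timer".split():
        for m in masks_of(n,c)[:2]: print(c,n,round(m["p"],2),m["extent"],int(m["region"].sum()))
E
```

```text
pics
{'time': 0.0, 'joint_positions': array([-6.60053368e+01,  1.22257032e+01, -2.00856887e+00,  7.58318092e+01,
       -1.75605538e-03,  8.99982574e+01]), 'qd': array([-0.07661188,  0.14470012, -0.03350543,  0.04828376, -0.14229634,
       -0.05824747]), 'joint_efforts': array([-1.50640167e-04, -6.86164212e+01,  4.87117875e+01,  1.74894556e-02,
       -3.26769907e-05, -1.58944721e-05]), 'ee_pos': array([ 0.20317579, -0.45647851,  0.23080604]), 'ee_rot': array([[ 9.13570956e-01,  4.06679065e-01, -4.97006085e-04],
       [ 4.06679367e-01, -9.13570363e-01,  1.04120476e-03],
       [-3.06138508e-05, -1.15333655e-03, -9.99999334e-01]]), 'wrist_force': array([-0.4681911 ,  0.28809732,  0.09295146]), 'moment': array([-0.01819106,  0.00560167,  0.02508249]), 'finger_force': 0.0, 'width': 0.0854826615994514}
scene {'fx': 375.55504664193353, 'fy': 375.55504664193353, 'cx': 317.18923190311347, 'cy': 200.86529794346293, 'k1': -0.024876283599926052, 'eye': array([ 0.87621271, -0.52945929,  0.95374192]), 'rotation': array([[ 0.83450326,  0.46073029, -0.30221169],
       [ 0.55089167, -0.68661762,
[... 752 characters left out ...]
15, 'k1': -0.014200148978188247, 'eye': array([0.43093326, 0.01283641, 1.04534946]), 'rotation': array([[-0.01875044, -0.99431972,  0.10476983],
       [-0.99940328,  0.01559906, -0.03081797],
       [ 0.0290086 , -0.10528516, -0.99401888]])}
top boat 0.72 [402.6, 248.4, 436.8, 270.7] 334
top crucible 0.78 [191.8, 259.2, 214.8, 278.6] 261
top dish 0.94 [341.8, 228.4, 362.6, 250.6] 393
top lid 0.87 [275.3, 228.2, 293.8, 248.6] 297
top hearth_plate 0.72 [251.7, 128.9, 379.3, 204.3] 3815
top square_brick 0.89 [254.1, 153.7, 292.6, 194.6] 1035
top round_brick 0.92 [341.8, 137.6, 374.9, 166.3] 852
top reagent_jar 0.6 [116.5, 163.6, 158.0, 199.0] 971
top timer 0.85 [447.7, 174.8, 485.6, 204.4] 820
```

View pics/scene0.png

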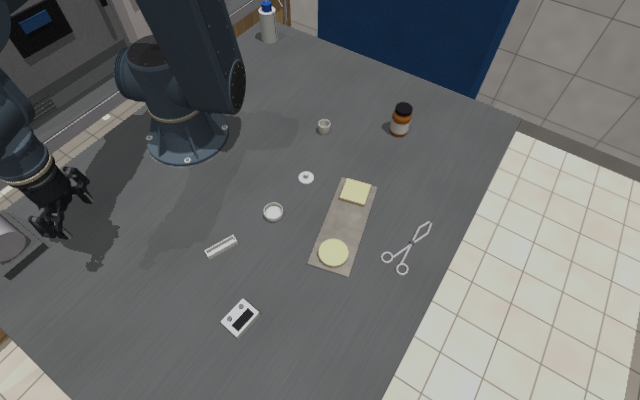

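View pics/top0.png

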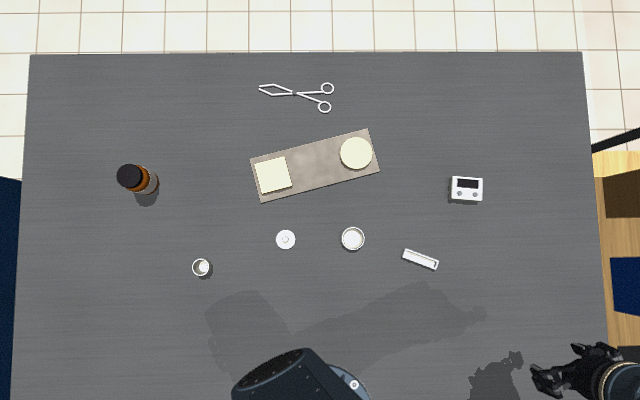

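Both views show every piece. In the top view the boat is at (420,259), dish (353,239), lid (285,239), crucible (202,268), square brick (273,174) and round brick (356,153). The scene network's first "crucible" is really the timer, so I use its second one, at (325,127). Next I fit model silhouettes to the masks in both views.

```bash
cat >> h.py <<'E'
from scipy.optimize import least_squares
def proj(P,ci):
    c=(P-ci["eye"])@ci["rotation"]; s=c[:,:2]/c[:,2:]; s=s*(1+ci["k1"]*(s**2).sum(1,keepdims=True))
    return s*[ci["fx"],ci["fy"]]+[ci["cx"],ci["cy"]]
a=np.linspace(0,2*np.pi,48,endpoint=False)
def rings(*rz): return np.vstack([np.c_[r*np.cos(a),r*np.sin(a),0*a+z] for r,z in rz])
def box(l,w,h): return np.array([[x*l/2,y*w/2,z] for x in(-1,1) for y in(-1,1) for z in(0,h)])
MOD=dict(boat=box(.09,.024,.018),crucible=rings((.016,0),(.021,.018),(.021,.042)),dish=rings((.022,0),(.029,.01),(.029,.026)),
 lid=rings((.025,0),(.025,.005),(.007,.023)),square_brick=box(.08,.08,.016),round_brick=rings((.042,0),(.042,.016)),
 hearth_plate=box(.12,.32,.008),timer=box(.06,.08,.03),reagent_jar=rings((.032,0),(.032,.11)))
def pose(n,p):
    c,s=np.cos(p[3]),np.sin(p[3]); return MOD[n]@np.array([[c,-s,0],[s,c,0],[0,0,1]]).T+p[:3]
def feat(m,yaw):
    f=[m["m10"]/m["m00"],m["m01"]/m["m00"]]
    return f+([m["mu20"]/m["m00"]/10,m["mu11"]/m["m00"]/10,m["mu02"]/m["m00"]/10] if yaw else [])
def hull(n,p,ci): return cv2.convexHull(proj(pose(n,p),ci).astype(np.float32))
def fit(n,masks,yaw=None,p0=(.45,0,0)):
    """masks: {camera: bool}. returns x,y,z,yaw and residual px"""
    obs={}
    for c,r in masks.items():
        r=cv2.morphologyEx(r.astype(np.uint8),cv2.MORPH_CLOSE,np.ones((3,3)))
        k,l,st,_=cv2.connectedComponentsWithStats(r); r=(l==1+st[1:,4].argmax()).astype(np.uint8)
        pts=cv2.findNonZero(r); m=np.zeros_like(r); cv2.fillConvexPoly(m,cv2.convexHull(pts),1)
        obs[c]=np.array(feat(cv2.moments(m,True),yaw is not None))
    fixz=len(masks)<2
    def res(q):
        p=[q[0],q[1],p0[2] if fixz else q[2],(yaw or 0)+q[3]]
        return np.hstack([np.array(feat(cv2.moments(hull(n,p,camera_info(c))),yaw is not None))-o for c,o in obs.items()]+[0 if yaw is not None else q[3]])
    r=least_squares(res,[*p0,0],diff_step=1e-4,x_scale=[.1,.1,.1,.5])
    p=r.x; p[3]+=yaw or 0
    if fixz:p[2]=p0[2]
    return p,r.fun
def find(n,cams=("top","scene"),yaw=None,p0=(.45,0,0),pick={}):
    return fit(n,{c:masks_of(n,c)[pick.get(c,0)]["region"] for c in cams},yaw,p0)
E
python3 - <<'E'
from h import *
np.set_printoptions(precision=4,suppress=True)
for c in("top","scene"): read_camera(c)
G=dict(boat=(.3,-.25,0),crucible=(.3,.3,0),dish=(.35,-.1,0),lid=(.35,.1,0),square_brick=(.5,.1,0.01),round_brick=(.55,-.1,.01),hearth_plate=(.53,0,0),timer=(.45,-.4,0),reagent_jar=(.45,.4,0))
Y=dict(boat=1.2,square_brick=.2,hearth_plate=.2)
img={c:read_camera(c) for c in("top","scene")}; R={}
for n,g in G.items():
    p,f=find(n,yaw=Y.get(n),p0=g,pick={"scene":1} if n=="crucible" else {})
    R[n]=p; print(n,p[:3],np.degrees(p[3]),"res",f.round(1))
    for c in img: cv2.polylines(img[c],[hull(n,p,camera_info(c)).round().astype(int)],True,(0,0,255) if c else 0,1)
s,r=R["square_brick"],R["round_brick"]; d=s-r
print("plate ctr",(s+r)[:2]/2,"dist",np.hypot(*d[:2]),"axis yaw of +-y",np.degrees(np.arctan2(-d[0],d[1])))
cv2.imwrite("pics/ov.png",np.vstack([cv2.resize(img["top"][120:290,110:500],(780,340)),cv2.resize(img["scene"][95:345,200:420],None,fx=1,fy=1)[:, :].copy() if 0 else cv2.copyMakeBorder(img["scene"][95:345,200:420],0,0,0,560,cv2.BORDER_CONSTANT)]))
E
```

```text
boat [ 0.3907 -0.2681  0.    ] 68.72250658568669 res [-0.6 -0.4  1.3  0.2  0.1 -0.6  0.2  0.7 -0.3 -0.1  0. ]Traceback (most recent call last):
  File "<stdin>", line 8, in <module>
  File "h.py", line 36, in find
    return fit(n,{c:masks_of(n,c)[pick.get(c,0)]["region"] for c in cams},yaw,p0)
                    ~~~~~~~~~~~~~^^^^^^^^^^^^^^^
IndexError: list index out of range
```

```bash
python3 - <<'E'
t=open('h.py').read()
t=t.replace("    def res(q):\n","    def res(q):\n        q=q-1\n").replace("[*p0,0],diff_step=1e-4,x_scale=[.1,.1,.1,.5])\n    p=r.x;","np.array([*p0,0])+1,diff_step=5e-4,x_scale=[.1,.1,.1,.5])\n    p=r.x-1;")
i=t.index("def find")
t=t[:i]+'''def find(n,cams=("top","scene"),yaw=None,p0=(.45,0,0)):
    "of the reports, take the one nearest the guess"
    ms={}
    for c in cams:
        g=proj(np.array([p0]),camera_info(c))[0]
        ms[c]=None
        L=[(np.hypot(*(np.array([(e[0]+e[2])/2,(e[1]+e[3])/2])-g)),m["region"]) for m in masks_of(n,c) for e in [m["extent"]]]
        L=[x for x in L if x[0]<60]
        if L: ms[c]=min(L,key=lambda x:x[0])[1]
        else: del ms[c]; print(n,"missed in",c)
    return fit(n,ms,yaw,p0)
'''
open('h.py','w').write(t)
E
cat > m.py <<'E'
from h import *
np.set_printoptions(precision=4,suppress=True)
G=dict(boat=(.39,-.26,0),crucible=(.35,.3,0),dish=(.4,-.08,0),lid=(.42,.1,0),square_brick=(.57,.12,0.008),round_brick=(.62,-.08,.008),hearth_plate=(.6,0,0),timer=(.5,-.35,0),reagent_jar=(.52,.43,0))
Y=dict(boat=1.2,square_brick=.2,hearth_plate=.2)
img={c:read_camera(c) for c in("top","scene")}; R={}
for n,g in G.items():
    try:p,f=find(n,yaw=Y.get(n),p0=g)
    except Exception as e: print(n,e); continue
    R[n]=p; print(n,p[:3],np.degrees(p[3]).round(1),"res",f.round(1))
    for c in img: cv2.polylines(img[c],[hull(n,p,camera_info(c)).round().astype(int)],True,(0,0,255),1)
s,r=R["square_brick"],R["round_brick"]; d=s-r
print("plate ctr",(s+r)[:2]/2,"dist",np.hypot(*d[:2]),"yaw",np.degrees(np.arctan2(-d[0],d[1])))
cv2.imwrite("pics/ov.png",np.vstack([cv2.resize(img["top"][120:290,110:500],(780,340)),cv2.copyMakeBorder(img["scene"][95:345,200:420],0,0,0,560,cv2.BORDER_CONSTANT)]))
E
python3 m.py
```

```text
boat [ 0.3917 -0.2672  0.0023] 67.6 res [-0.5 -0.5 -0.1  0.  -0.2 -0.8  0.   0.5 -0.2  0.1  0. ]
crucible [ 0.382   0.2782 -0.0019] -0.2 res [-0.3 -0.4 -0.7  0.1 -0. ]
dish [ 0.4454 -0.0973  0.0004] 1.0 res [-0.3 -0.3 -0.5  0.   0. ]
lid [ 0.4469  0.072  -0.0009] -0.4 res [-0.2 -0.2 -0.4  0.  -0. ]
square_brick [0.6099 0.1016 0.0071] 18.1 res [-0.3 -0.4 -0.2 -0.3  0.3 -0.5  0.1 -0.2 -0.1  0.1  0. ]
round_brick [ 0.6645 -0.1133  0.0098] -0.6 res [-0.4 -0.5 -0.7  0.1 -0. ]
hearth_plate [ 0.6375 -0.0036 -0.0066] 14.3 res [-0.7  0.2  0.7 -0.3 -0.4 -0.2  0.8 -0.6 -0.3  0.4  0. ]
timer [ 0.5673 -0.3928 -0.0029] -9.8 res [-0.2 -0.2 -0.3  0.  -0.2]
reagent_jar missed in top
reagent_jar [0.5987 0.4228 0.    ] -0.0 res [-0.  0. -0.]
plate ctr [ 0.6372 -0.0059] dist 0.22168835868551973 yaw 14.254851911840463
```

View pics/ov.png

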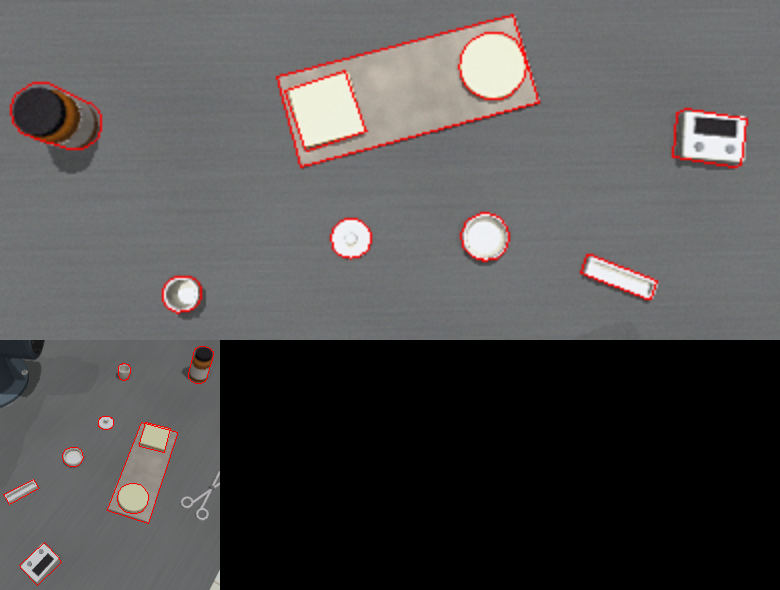

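The overlaid outlines match the picture for all things, with heights within 3 mm of the text except the plate (7 mm low) and bricks 220 apart, so I can set out. First, above the boat.

```bash
cat >> h.py <<'E'
def go(x,y,z,yaw=None):
    "print the move numbers (dx,dy,dz,roll) to the TCP pose; yaw = direction of tool y, degrees, mod 180"
    s=get_state(); R=s["ee_rot"]; d=R.T@(np.array([x,y,z])-s["ee_pos"])/.5
    c=np.degrees(np.arctan2(R[1,1],R[0,1])); r=0 if yaw is None else -((yaw-c+90)%180-90)/90
    print("t",round(s["time"],2),"move",d.round(4),"roll",round(r,4),"ypaw",c.round(2),"q",s["joint_positions"].round(1),"w",round(s["width"],4),"F",s["wrist_force"].round(1))
E
python3 -c "
from h import *
go(.3917,-.2672,.08,-22.4)"
```

```text
t 2.4 move [ 0.4984 -0.1932  0.3026] roll -0.4845 ypaw -66.0 q [-66.   12.2  -2.   75.8  -0.   90. ] w 0.0854 F [ 0.4 -0.5 -0.6]
```

Emit:
play_rows(
  steps=[0.2, 0.498, -0.193, 0.3, -0.4845, 0.2, 0.498, -0.193, 0.3, -0.4845, 0.2, 0.498, -0.193, 0.3, -0.4845, 0.2, 0.498, -0.193, 0.3, -0.4845, 0.2, 0.498, -0.193, 0.3, -0.4845, 0.2, 0.498, -0.193, 0.3, -0.4845, 0.2, 0.498, -0.193, 0.3, -0.4845, 0.2, 0.498, -0.193, 0.3, -0.4845, 0.2, 0.498, -0.193, 0.3, -0.4845, 0.2, 0.498, -0.193, 0.3, -0.4845],
)

```text
time: 3.4
ee_pos: [0.3913, -0.2685, 0.0821]
ee_rot: [[0.383, 0.924, 0.001], [0.924, -0.383, -0.001], [-0.0, 0.001, -1.0]]
wrist_force: [0.3, 0.3, 0.2]
width: 0.0513
finger_force: 0.0
```

```bash
python3 -c "
from h import *
i=[read_camera(c) for c in('top','scene')]
cv2.imwrite('pics/b1.png',np.hstack([cv2.resize(i[0][200:320,350:480],None,fx=3,fy=3),cv2.resize(i[1][180:300,150:280],None,fx=3,fy=3)]))
go(.3917,-.2672,.005,-22.4)"
```

```text
t 3.5 move [ 0.0026 -0.0003  0.1539] roll -0.0011 ypaw -22.5 q [-34.4  14.  -22.1  53.9  -0.   78.1] w 0.0514 F [ 0.1 -0.1  0.1]
```

View pics/b1.png

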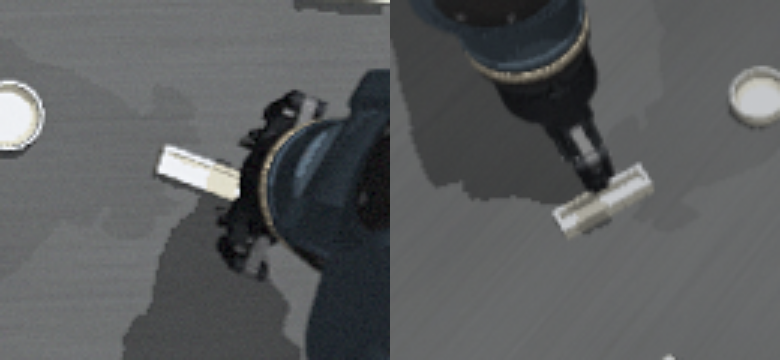

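The fingers straddle the boat, which lies at about its middle in both views. I descend and close.

Emit:
play_rows(
  steps=[0.2, 0.002, 0, 0.08, 0, 0.2, 0.002, 0, 0.12, 0, 0.2, 0.002, 0, 0.154, 0, 0.2, 0.002, 0, 0.154, 0, -1, 0.002, 0, 0.154, 0, -1, 0.002, 0, 0.154, 0, -1, 0.002, 0, 0.154, 0, -1, 0.002, 0, 0.154, 0, -1, 0.002, 0, 0.154, 0, -1, 0.002, 0, 0.154, 0],
)

```text
time: 4.5
ee_pos: [0.3926, -0.2671, 0.0057]
ee_rot: [[0.381, 0.924, 0.002], [0.924, -0.381, -0.001], [-0.001, 0.002, -1.0]]
wrist_force: [-2.2, -0.0, 6.7]
width: 0.0226
finger_force: 59.4
```

```bash
python3 -c "
from h import *
s=get_state();print(s['ee_pos'],s['finger_force'])
go(.3917,-.2672,.08,-22.4)"
```

```text
[ 0.39255986 -0.26714545  0.00570951] 59.44344878196716
t 4.5 move [-0.0009 -0.0013 -0.1486] roll -0.0001 ypaw -22.41 q [-34.2  18.9 -28.1  42.9  -0.   78.2] w 0.0226 F [-2.2 -0.   6.7]
```

Emit:
play_rows(
  steps=[-1, 0, 0, -0.04, 0, -1, 0, 0, -0.1, 0, -1, 0, 0, -0.15, 0, -1, 0, 0, -0.15, 0, -1, 0, 0, -0.15, 0],
)

```text
time: 5.0
ee_pos: [0.3925, -0.2669, 0.0803]
ee_rot: [[0.381, 0.925, 0.002], [0.925, -0.381, -0.001], [-0.0, 0.002, -1.0]]
wrist_force: [0.3, 0.7, -1.2]
width: 0.0227
finger_force: 59.0
```

```bash
python3 -c "
from h import *
go(.6373,-.005,.075,-75.7)"
```

```text
t 5.0 move [0.6709 0.2529 0.0108] roll 0.5922 ypaw -22.41 q [-34.2  14.  -22.3  53.5  -0.   78.2] w 0.0227 F [ 0.3  0.7 -1.2]
```

Emit:
play_rows(
  steps=[-1, 0.05, 0.02, 0, 0.045, -1, 0.13, 0.05, 0, 0.12, -1, 0.22, 0.083, 0, 0.2, -1, 0.31, 0.117, 0, 0.28, -1, 0.4, 0.15, 0, 0.36, -1, 0.49, 0.185, 0, 0.44, -1, 0.57, 0.215, 0, 0.52, -1, 0.64, 0.241, 0, 0.57, -1, 0.671, 0.253, 0, 0.592, -1, 0.671, 0.253, 0.01, 0.592],
)

```text
time: 6.0
ee_pos: [0.6378, -0.0026, 0.0734]
ee_rot: [[0.969, 0.249, -0.0], [0.249, -0.969, 0.0], [0.0, -0.0, -1.0]]
wrist_force: [-0.9, -0.1, -1.7]
width: 0.0226
finger_force: 59.0
```

```bash
python3 -c "
from h import *
i=[read_camera(c) for c in('top','scene')]
cv2.imwrite('pics/b2.png',np.hstack([cv2.resize(i[0][110:230,240:390],None,fx=2.6,fy=2.6),cv2.resize(i[1][170:290,270:420],None,fx=2.6,fy=2.6)]))
go(.6373,-.005,.0145,-75.7)"
```

```text
t 6.1 move [0.0033 0.0018 0.1162] roll 0.001 ypaw -75.61 q [ -0.4  32.2   4.1  62.   -0.  165.2] w 0.0225 F [-0.3 -0.6 -0.3]
```

View pics/b2.png

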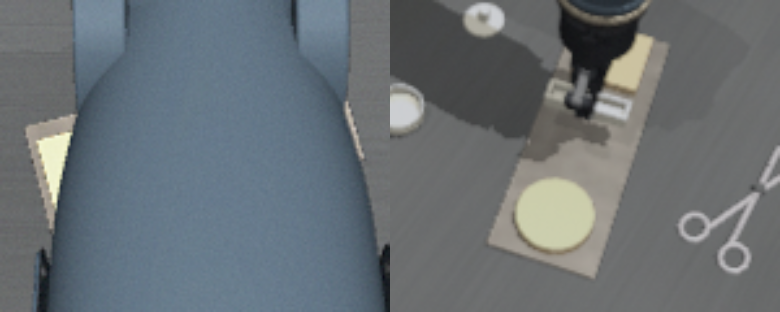

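In the scene view the boat hangs level across the plate, in the grip. I lower it and release.

Emit:
play_rows(
  steps=[-1, 0.003, 0.002, 0.04, 0.001, -1, 0.003, 0.002, 0.08, 0.001, -1, 0.003, 0.002, 0.105, 0.001, -1, 0.003, 0.002, 0.116, 0.001, -1, 0.003, 0.002, 0.116, 0.001, -1, 0.003, 0.002, 0.116, 0.001, 0, 0.003, 0.002, 0.116, 0.001, 0, 0.003, 0.002, 0.116, 0.001, 0, 0.003, 0.002, 0.116, 0.001, 0, 0.003, 0.002, 0.116, 0.001],
)

```text
time: 7.1
ee_pos: [0.6386, -0.005, 0.0165]
ee_rot: [[0.969, 0.246, 0.0], [0.246, -0.969, -0.0], [0.0, 0.0, -1.0]]
wrist_force: [-0.1, -0.3, -0.9]
width: 0.043
finger_force: 0.0
```

Emit:
play_rows(
  steps=[0, 0, 0, -0.04, 0, 0, 0, 0, -0.1, 0, 0, 0, 0, -0.17, 0, 0, 0, 0, -0.22, 0, 0, 0, 0, -0.22, 0],
)

```text
time: 7.6
ee_pos: [0.6404, -0.005, 0.1302]
ee_rot: [[0.969, 0.246, 0.006], [0.246, -0.969, -0.0], [0.006, 0.001, -1.0]]
wrist_force: [-0.0, -0.2, -0.2]
width: 0.0427
finger_force: 0.0
```

```bash
python3 -c "
from h import *
go(.382,.2782,.12,-54)"
```

```text
t 7.6 move [-0.3618 -0.6762  0.0175] roll -0.2419 ypaw -75.77 q [ -0.4  30.5   9.8  69.   -0.  165.3] w 0.0427 F [-0.  -0.2 -0.2]
```

Emit:
play_rows(
  steps=[1, -0.04, -0.07, 0, -0.095, 1, -0.08, -0.15, 0, -0.19, 1, -0.12, -0.23, 0, -0.285, 1, -0.16, -0.31, 0, -0.38, 1, -0.21, -0.39, 0, -0.47, 1, -0.25, -0.47, 0, -0.56, 1, -0.29, -0.55, 0, -0.64, 1, -0.33, -0.62, 0, -0.69, 1, -0.362, -0.676, 0, -0.69, 1, -0.362, -0.676, 0.03, -0.69],
)

```text
time: 8.6
ee_pos: [0.3782, 0.2807, 0.112]
ee_rot: [[0.233, 0.973, 0.001], [0.973, -0.233, 0.002], [0.002, 0.001, -1.0]]
wrist_force: [-0.2, -1.0, -0.5]
width: 0.0852
finger_force: 0.0
```

```bash
cat > c.py <<'E'
from h import *
np.set_printoptions(precision=4,suppress=True)
for c in("top","scene"): read_camera(c)
p,f=find("boat",yaw=.25,p0=(.637,-.005,.008)); print("boat",p,np.degrees(p[3]),f.round(1))
p,f=find("crucible",cams=("scene",),p0=(.382,.278,0)); print("cruc",p,f.round(1))
go(.382,.2782,.008)
E
python3 c.py
```

```text
boat [ 0.6394 -0.0065  0.0083  0.2419] 13.86004044050061 [-0.6 -0.7 -0.2  0.   0.1 -1.1  0.2  0.5  0.1  0.   0. ]
cruc [ 0.3861  0.2773  0.     -0.    ] [-0.  0. -0.]
t 8.85 move [0.002  0.0033 0.2068] roll 0 ypaw -13.71 q [ 36.1  12.2 -19.8  58.   -0.  139.9] w 0.0854 F [-0.7 -0.4  0.6]
```

Emit:
play_rows(
  steps=[1, 0.002, 0.003, 0.05, 0, 1, 0.002, 0.003, 0.12, 0, 1, 0.002, 0.003, 0.18, 0, 1, 0.002, 0.003, 0.206, 0, 1, 0.002, 0.003, 0.206, 0, -1, 0.002, 0.003, 0.206, 0, -1, 0.002, 0.003, 0.206, 0, -1, 0.002, 0.003, 0.206, 0, -1, 0.002, 0.003, 0.206, 0, -1, 0.002, 0.003, 0.206, 0],
)

```text
time: 9.85
ee_pos: [0.3824, 0.2791, 0.0096]
ee_rot: [[0.236, 0.972, 0.002], [0.972, -0.236, 0.001], [0.001, 0.001, -1.0]]
wrist_force: [-1.5, -2.7, 13.7]
width: 0.0413
finger_force: 58.8
```

Emit:
play_rows(
  steps=[-1, 0, 0, 0, 0, -1, 0, 0, 0, 0],
)

```text
time: 10.05
ee_pos: [0.3824, 0.2791, 0.0096]
ee_rot: [[0.236, 0.972, 0.002], [0.972, -0.236, 0.001], [0.001, 0.002, -1.0]]
wrist_force: [-2.1, -2.3, 14.3]
width: 0.0404
finger_force: 58.8
```

```bash
python3 -c "
from h import *
go(.382,.2782,.008)"
```

```text
t 10.05 move [-0.002  -0.0003  0.0031] roll 0 ypaw -13.68 q [ 36.1  18.5 -28.1  43.4  -0.  139.8] w 0.0404 F [-2.1 -2.3 14.3]
```

Emit:
play_rows(
  steps=[-1, 0, 0, -0.03, 0, -1, 0, 0, -0.08, 0, -1, 0, 0, -0.14, 0, -1, 0, 0, -0.16, 0, -1, 0, 0, -0.16, 0],
)

```text
time: 10.55
ee_pos: [0.3825, 0.2794, 0.0897]
ee_rot: [[0.236, 0.972, 0.003], [0.972, -0.236, 0.002], [0.002, 0.002, -1.0]]
wrist_force: [-1.0, -0.2, -1.1]
width: 0.0403
finger_force: 60.6
```

```bash
python3 -c "
from h import *
go(.6102,.1016,.09)"
```

```text
t 10.55 move [-2.379e-01  5.265e-01 -1.000e-04] roll 0 ypaw -13.67 q [ 36.1  13.4 -21.7  54.8   0.  139.8] w 0.0403 F [-1.  -0.2 -1.1]
```

Emit:
play_rows(
  steps=[-1, -0.02, 0.045, 0, 0, -1, -0.055, 0.12, 0, 0, -1, -0.09, 0.2, 0, 0, -1, -0.125, 0.28, 0, 0, -1, -0.16, 0.36, 0, 0, -1, -0.195, 0.43, 0, 0, -1, -0.22, 0.49, 0, 0, -1, -0.238, 0.527, 0, 0, -1, -0.238, 0.527, 0, 0, -1, -0.238, 0.527, 0, 0],
)

```text
time: 11.55
ee_pos: [0.6088, 0.1007, 0.0868]
ee_rot: [[0.237, 0.972, -0.002], [0.972, -0.237, -0.0], [-0.001, -0.002, -1.0]]
wrist_force: [-0.0, 0.6, -0.4]
width: 0.0404
finger_force: 60.7
```

```bash
python3 -c "
from h import *
go(.6102,.1016,.0345)"
```

```text
t 11.55 move [0.0026 0.0026 0.1046] roll 0 ypaw -13.7 q [  9.4  29.5   1.7  62.4   0.  113.1] w 0.0404 F [-0.   0.6 -0.4]
```

Emit:
play_rows(
  steps=[-1, 0.003, 0.002, 0.03, 0, -1, 0.003, 0.002, 0.07, 0, -1, 0.003, 0.002, 0.095, 0, -1, 0.003, 0.002, 0.104, 0, -1, 0.003, 0.002, 0.104, 0, -1, 0.003, 0.002, 0.104, 0],
)

```text
time: 12.15
ee_pos: [0.6111, 0.1023, 0.037]
ee_rot: [[0.236, 0.972, 0.001], [0.972, -0.236, 0.0], [0.0, 0.001, -1.0]]
wrist_force: [0.4, 0.3, -1.6]
width: 0.0402
finger_force: 60.8
```

```bash
python3 -c "
from h import *
go(.6102,.1016,.0345)"
```

```text
t 12.15 move [-0.0017 -0.0015  0.005 ] roll 0 ypaw -13.66 q [  9.5  31.8  -2.1  56.   -0.  113.2] w 0.0402 F [ 0.4  0.3 -1.6]
```

Emit:
play_rows(
  steps=[-1, 0, 0, 0.004, 0, -1, 0, 0, 0.005, 0, -1, 0, 0, 0.005, 0, 0.4, 0, 0, 0.005, 0, 0.4, 0, 0, 0.005, 0, 0.4, 0, 0, 0.005, 0, 0.8, 0, 0, 0.005, 0, 0.8, 0, 0, -0.02, 0, 0.8, 0, 0, -0.07, 0, 0.8, 0, 0, -0.13, 0],
)

```text
time: 13.15
ee_pos: [0.6103, 0.1019, 0.1023]
ee_rot: [[0.236, 0.972, -0.001], [0.972, -0.236, -0.0], [-0.0, -0.001, -1.0]]
wrist_force: [0.6, 0.0, 0.2]
width: 0.0769
finger_force: 0.0
```

Emit:
play_rows(
  steps=[1, 0, 0, -0.06, 0, 1, 0, 0, -0.06, 0],
)

```text
time: 13.35
ee_pos: [0.613, 0.1024, 0.1365]
ee_rot: [[0.236, 0.972, 0.007], [0.972, -0.236, 0.001], [0.003, 0.006, -1.0]]
wrist_force: [0.3, 0.3, 0.0]
width: 0.0852
finger_force: 0.0
```

```bash
python3 -c "
from h import *
go(.4454,-.0973,.12)"
```

```text
t 13.35 move [-0.4674 -0.2315  0.0304] roll 0 ypaw -13.67 q [  9.5  28.    6.7  68.3  -0.  113.2] w 0.0852 F [0.3 0.3 0. ]
```

Emit:
play_rows(
  steps=[1, -0.07, -0.035, 0, 0, 1, -0.15, -0.075, 0, 0, 1, -0.23, -0.115, 0, 0, 1, -0.31, -0.155, 0, 0, 1, -0.39, -0.193, 0, 0, 1, -0.44, -0.22, 0.02, 0, 1, -0.467, -0.231, 0.06, 0, 1, -0.467, -0.231, 0.06, 0, 1, -0.467, -0.231, 0.06, 0],
)

```text
time: 14.25
ee_pos: [0.4436, -0.0975, 0.1018]
ee_rot: [[0.237, 0.972, 0.0], [0.972, -0.237, 0.0], [0.0, 0.0, -1.0]]
wrist_force: [0.7, -0.3, 0.4]
width: 0.0857
finger_force: 0.0
```

```bash
cat > c.py <<'E'
from h import *
np.set_printoptions(precision=4,suppress=True)
for c in("top","scene"): read_camera(c)
for n,y,g in (("boat",.25,(.637,-.005,.008)),("crucible",None,(.61,.1016,.024)),("square_brick",.3,(.61,.1016,.008)),("dish",None,(.445,-.097,0))):
    for cams in (("top","scene"),("scene",)) :
        try:p,f=find(n,cams=cams,yaw=y,p0=g); print(n,cams,p[:3],np.degrees(p[3]).round(1),f.round(1))
        except Exception as e: print(n,cams,e)
go(.4454,-.0973,0)
E
python3 c.py
```

```text
boat ('top', 'scene') [ 0.6388 -0.006   0.0087] 16.4 [-0.2 -0.1  0.   0.3  0.8 -0.3  0.2  0.8  0.1 -0.1  0. ]
boat ('scene',) [ 0.6389 -0.0047  0.008 ] 13.4 [ 0.  -0.   0.7  0.3  0.1  0. ]
crucible ('top', 'scene') [0.6106 0.1007 0.021 ] -1.5 [-0.1 -0.2 -0.3  0.  -0. ]
crucible ('scene',) [0.6121 0.0992 0.024 ] 0.0 [0. 0. 0.]
square_brick ('top', 'scene') [0.6088 0.1016 0.0078] 27.4 [-0.  -0.  -0.4  0.   0.1 -0.1  0.   0.1  0.1  0.4  0. ]
square_brick ('scene',) [0.6096 0.1018 0.008 ] 19.5 [ 0.  -0.   0.1 -0.1  0.3  0. ]
dish missed in top
dish ('top', 'scene') [ 0.4469 -0.0961  0.    ] -0.0 [-0.  0. -0.]
dish ('scene',) [ 0.4469 -0.0961  0.    ] -0.0 [-0.  0. -0.]
t 14.95 move [0.0015 0.0036 0.2027] roll 0 ypaw -13.67 q [-12.4  10.8 -23.1  56.1  -0.   91.3] w 0.0855 F [-0.4 -0.5  0.7]
```

Boat and crucible are within 2 mm of their places. Next, the dish.

Emit:
play_rows(
  steps=[1, 0.002, 0.003, 0.05, 0, 1, 0.002, 0.003, 0.12, 0, 1, 0.002, 0.003, 0.17, 0, 1, 0.002, 0.003, 0.195, 0, 1, 0.002, 0.003, 0.2, 0, -1, 0.002, 0.003, 0.2, 0, -1, 0.002, 0.003, 0.2, 0, -1, 0.002, 0.003, 0.2, 0, -1, 0.002, 0.003, 0.2, 0, -1, 0.002, 0.003, 0.2, 0],
)

```text
time: 15.95
ee_pos: [0.4458, -0.0971, 0.0027]
ee_rot: [[0.236, 0.972, 0.002], [0.972, -0.236, -0.0], [-0.0, 0.002, -1.0]]
wrist_force: [-4.7, 0.5, 13.4]
width: 0.0555
finger_force: 61.1
```

```bash
python3 -c "
from h import *
go(.4454,-.0973,.08)"
```

```text
t 15.95 move [-0.0005 -0.0005 -0.1546] roll 0 ypaw -13.68 q [-12.3  17.3 -31.   41.6  -0.   91.4] w 0.0555 F [-4.7  0.5 13.4]
```

Emit:
play_rows(
  steps=[-1, 0, 0, -0.02, 0, -1, 0, 0, -0.06, 0, -1, 0, 0, -0.12, 0, -1, 0, 0, -0.16, 0, -1, 0, 0, -0.16, 0, -1, 0, 0, -0.16, 0],
)

```text
time: 16.55
ee_pos: [0.4455, -0.097, 0.0819]
ee_rot: [[0.236, 0.972, 0.001], [0.972, -0.236, -0.0], [0.0, 0.002, -1.0]]
wrist_force: [-0.0, 0.7, -1.2]
width: 0.0557
finger_force: 64.1
```

```bash
python3 -c "
from h import *
go(.6645,-.1125,.082)"
```

```text
t 16.55 move [7.340e-02 4.328e-01 4.000e-04] roll 0 ypaw -13.67 q [-12.3  11.9 -24.8  53.2  -0.   91.4] w 0.0557 F [-0.   0.7 -1.2]
```

Emit:
play_rows(
  steps=[-1, 0.008, 0.045, 0, 0, -1, 0.02, 0.12, 0, 0, -1, 0.034, 0.2, 0, 0, -1, 0.047, 0.28, 0, 0, -1, 0.06, 0.35, 0, 0, -1, 0.069, 0.41, 0, 0, -1, 0.073, 0.433, 0, 0, -1, 0.073, 0.433, 0, 0, -1, 0.073, 0.433, 0.02, 0, -1, 0.073, 0.433, 0.04, 0],
)

```text
time: 17.55
ee_pos: [0.6631, -0.1126, 0.0602]
ee_rot: [[0.236, 0.972, -0.001], [0.972, -0.236, 0.0], [-0.0, -0.001, -1.0]]
wrist_force: [0.8, 0.6, -1.0]
width: 0.0562
finger_force: 64.2
```

```bash
python3 -c "
from h import *
go(.6645,-.1125,.0275)"
```

```text
t 17.55 move [0.0008 0.0027 0.0654] roll 0 ypaw -13.67 q [-9.6 36.9 10.3 63.5 -0.  94. ] w 0.0562 F [ 0.8  0.6 -1. ]
```

Emit:
play_rows(
  steps=[-1, 0, 0.001, 0.03, 0, -1, 0, 0.001, 0.055, 0, -1, 0, 0.001, 0.063, 0, -1, 0, 0.001, 0.065, 0, -1, 0, 0.001, 0.065, 0, -1, 0, 0.001, 0.065, 0],
)

```text
time: 18.15
ee_pos: [0.665, -0.1128, 0.0295]
ee_rot: [[0.236, 0.972, 0.001], [0.972, -0.236, -0.0], [0.0, 0.001, -1.0]]
wrist_force: [0.4, 0.5, -1.2]
width: 0.056
finger_force: 64.2
```

```bash
python3 -c "
from h import *
go(.6645,-.1125,.0275)"
```

```text
t 18.15 move [ 0.0004 -0.0011  0.0039] roll 0 ypaw -13.67 q [-9.6 38.3  8.1 59.8  0.  94. ] w 0.056 F [ 0.4  0.5 -1.2]
```

Emit:
play_rows(
  steps=[-1, 0, 0, 0.003, 0, -1, 0, 0, 0.004, 0, -1, 0, 0, 0.004, 0, 1, 0, 0, 0.004, 0, 1, 0, 0, 0.004, 0, 1, 0, 0, 0.004, 0, 1, 0, 0, 0.004, 0, 1, 0, 0, -0.02, 0, 1, 0, 0, -0.07, 0, 1, 0, 0, -0.13, 0],
)

```text
time: 19.15
ee_pos: [0.664, -0.1127, 0.0947]
ee_rot: [[0.236, 0.972, -0.001], [0.972, -0.236, 0.0], [-0.0, -0.001, -1.0]]
wrist_force: [0.3, 0.5, 0.6]
width: 0.0853
finger_force: 0.0
```

Emit:
play_rows(
  steps=[0.2, 0, 0, -0.06, 0, 0.2, 0, 0, -0.06, 0],
)

```text
time: 19.35
ee_pos: [0.6668, -0.1131, 0.1294]
ee_rot: [[0.236, 0.972, 0.007], [0.972, -0.236, -0.001], [0.001, 0.007, -1.0]]
wrist_force: [0.5, -0.1, -0.4]
width: 0.0593
finger_force: 0.0
```

```bash
python3 -c "
from h import *
go(.4469,.072,.12)"
```

```text
t 19.35 move [ 0.2558 -0.515   0.0152] roll 0 ypaw -13.67 q [-9.6 35.  17.2 71.8  0.  94. ] w 0.0593 F [ 0.5 -0.1 -0.4]
```

Emit:
play_rows(
  steps=[-0.2, 0.035, -0.07, 0, 0, -0.2, 0.07, -0.15, 0, 0, -0.2, 0.11, -0.23, 0, 0, -0.2, 0.15, -0.31, 0, 0, -0.2, 0.19, -0.39, 0, 0, -0.2, 0.225, -0.46, 0, 0, -0.2, 0.256, -0.515, 0, 0, -0.2, 0.256, -0.515, 0.06, 0, -0.2, 0.256, -0.515, 0.09, 0, -0.2, 0.256, -0.515, 0.09, 0],
)

```text
time: 20.35
ee_pos: [0.4433, 0.0724, 0.0776]
ee_rot: [[0.236, 0.972, -0.003], [0.972, -0.236, -0.0], [-0.001, -0.002, -1.0]]
wrist_force: [-0.3, -0.8, -0.2]
width: 0.0341
finger_force: 0.0
```

```bash
cat > c.py <<'E'
from h import *
np.set_printoptions(precision=4,suppress=True)
im={c:read_camera(c) for c in("top","scene")}
for n,y,g in (("boat",.25,(.637,-.005,.008)),("crucible",None,(.61,.1016,.024)),("round_brick",None,(.6645,-.1125,.008)),("dish",None,(.6645,-.1125,.024)),("lid",None,(.4469,.072,0))):
    for cams in (("top","scene"),("scene",)) :
        try:p,f=find(n,cams=cams,yaw=y,p0=g); print(n,cams,p[:3],np.degrees(p[3]).round(1),f.round(1))
        except Exception as e: print(n,cams,e)
cv2.imwrite("pics/l1.png",np.hstack([cv2.resize(im['top'][120:280,230:400],None,fx=2.2,fy=2.2),cv2.resize(im['scene'][120:280,250:420],None,fx=2.2,fy=2.2)]))
go(.4469,.072,.008)
E
python3 c.py
```

```text
boat ('top', 'scene') [ 0.6402 -0.0062  0.012 ] 14.9 [ 0.  -0.1 -0.2  0.1 -0.3 -0.1 -0.  -0.5  0.1 -0.3  0. ]
boat ('scene',) [ 0.6395 -0.004   0.008 ] 16.1 [-0.   0.  -0.6 -0.1 -0.3  0. ]
crucible ('top', 'scene') [0.6099 0.1    0.0247] -1.6 [-0.3 -0.4 -0.6  0.1 -0. ]
crucible ('scene',) [0.611  0.1018 0.024 ] -0.0 [ 0.  0. -0.]
round_brick ('top', 'scene') [ 0.6629 -0.1102 -0.0059] -0.3 [-0.4 -0.4 -0.6  0.1 -0. ]
round_brick ('scene',) [ 0.6672 -0.1152  0.008 ] -0.0 [ 0.  0. -0.]
dish ('top', 'scene') [ 0.6644 -0.1134  0.025 ] 0.7 [-0.3 -0.3 -0.5  0.1  0. ]
dish ('scene',) [ 0.6651 -0.1121  0.024 ] 0.0 [-0. -0.  0.]
lid missed in top
lid ('top', 'scene') [0.4471 0.0735 0.    ] 0.0 [ 0. -0.  0.]
lid ('scene',) [0.4471 0.0735 0.    ] 0.0 [ 0. -0.  0.]
t 21.2 move [0.0002 0.0046 0.1416] roll 0 ypaw -13.67 q [  9.3  11.6 -25.7  52.7   0.  112.9] w 0.0344 F [0.2 1.2 0.1]
```

View pics/l1.png

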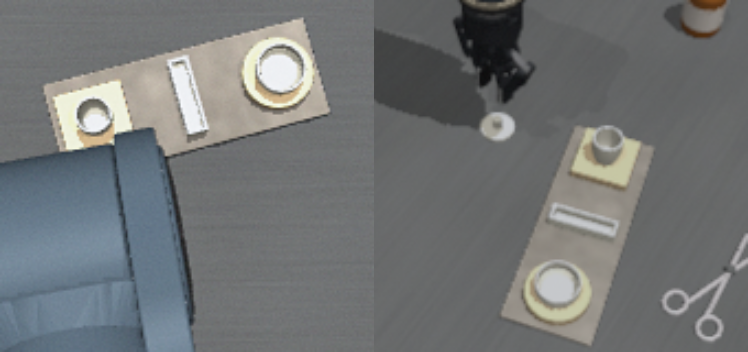

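The view shows boat, crucible and dish centred on their places (crops at (188,95), (95,118), (280,70)), and the gripper above the lid. I pick up the lid by its knob.

Emit:
play_rows(
  steps=[-0.2, 0.001, 0.004, 0.05, 0, -0.2, 0.001, 0.004, 0.1, 0, -0.2, 0.001, 0.004, 0.13, 0, -0.2, 0.001, 0.004, 0.139, 0, -0.2, 0.001, 0.004, 0.139, 0, -1, 0.001, 0.004, 0.139, 0, -1, 0.001, 0.004, 0.139, 0, -1, 0.001, 0.004, 0.139, 0, -1, 0.001, 0.004, 0.139, 0, -1, 0.001, 0.004, 0.139, 0],
)

```text
time: 22.2
ee_pos: [0.4474, 0.0726, 0.0103]
ee_rot: [[0.236, 0.972, 0.002], [0.972, -0.236, 0.0], [0.001, 0.002, -1.0]]
wrist_force: [-1.4, -0.2, 5.0]
width: 0.0111
finger_force: 58.6
```

```bash
python3 -c "
from h import *
go(.4469,.072,.12)"
```

```text
t 22.2 move [-0.0012 -0.0004 -0.2193] roll 0 ypaw -13.67 q [  9.2  16.4 -30.9  42.6  -0.  112.9] w 0.0111 F [-1.4 -0.2  5. ]
```

Emit:
play_rows(
  steps=[-1, 0, 0, -0.02, 0, -1, 0, 0, -0.07, 0, -1, 0, 0, -0.14, 0, -1, 0, 0, -0.2, 0, -1, 0, 0, -0.22, 0, -1, 0, 0, -0.22, 0, -1, 0, 0, -0.22, 0],
)

```text
time: 22.9
ee_pos: [0.4465, 0.0724, 0.1189]
ee_rot: [[0.236, 0.972, -0.0], [0.972, -0.236, -0.0], [-0.0, -0.0, -1.0]]
wrist_force: [-0.5, 0.1, -1.3]
width: 0.0108
finger_force: 58.6
```

```bash
python3 -c "
from h import *
read_camera('top');read_camera('scene');s=get_state();e=s['ee_pos']
for n in('lid','crucible'):
  g=(e[0],e[1],e[2]-.01) if n=='lid' else (.6105,.1008,.024)
  for c in (('top','scene'),('top',),('scene',)):
    try:print(n,c,find(n,cams=c,p0=g)[0].round(4),e.round(4))
    except Exception as x:print(n,c,x)
go(.6105,.1008,.12)"
```

```text
lid missed in top
lid ('top', 'scene') [0.4505 0.066  0.1083 0.    ] [0.446  0.0724 0.1183]
lid missed in top
lid ('top',) [0.446  0.0724 0.1083 0.    ] [0.446  0.0724 0.1183]
lid ('scene',) [0.4505 0.066  0.1083 0.    ] [0.446  0.0724 0.1183]
crucible ('top', 'scene') [0.6111 0.1001 0.0238 0.008 ] [0.446  0.0724 0.1183]
crucible ('top',) [0.6112 0.1002 0.024  0.    ] [0.446  0.0724 0.1183]
crucible ('scene',) [ 0.611   0.0998  0.024  -0.    ] [0.446  0.0724 0.1183]
t 23.4 move [ 0.1325  0.3051 -0.0018] roll 0 ypaw -13.67 q [  9.2   9.8 -21.6  58.6   0.  112.9] w 0.011 F [-0.2  0.1 -0.2]
```

Emit:
play_rows(
  steps=[-1, 0.02, 0.045, 0, 0, -1, 0.045, 0.105, 0, 0, -1, 0.073, 0.17, 0, 0, -1, 0.1, 0.23, 0, 0, -1, 0.12, 0.28, 0, 0, -1, 0.132, 0.305, 0, 0, -1, 0.132, 0.305, 0, 0, -1, 0.132, 0.305, 0.02, 0, -1, 0.132, 0.305, 0.04, 0, -1, 0.132, 0.305, 0.04, 0],
)

```text
time: 24.4
ee_pos: [0.6088, 0.1003, 0.0975]
ee_rot: [[0.236, 0.972, -0.003], [0.972, -0.236, -0.0], [-0.001, -0.003, -1.0]]
wrist_force: [-0.2, -0.2, 0.0]
width: 0.0109
finger_force: 58.7
```

```bash
python3 -c "
from h import *
i=read_camera('scene')
cv2.imwrite('pics/l2.png',cv2.resize(i[130:240,300:410],None,fx=5,fy=5))
go(.6108,.1003,.077)"
```

```text
t 24.45 move [0.0007 0.0031 0.0428] roll 0 ypaw -13.67 q [  9.4  29.1   2.9  63.9  -0.  113. ] w 0.0112 F [-0.4  0.3 -0.2]
```

View pics/l2.png

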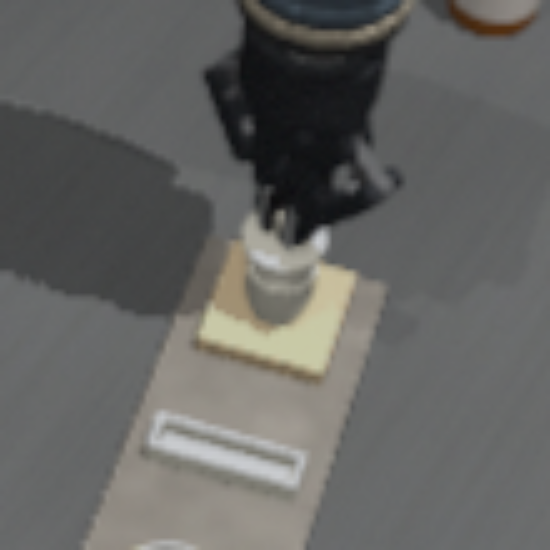

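The lid hangs just above the crucible (crop (285,250)) and is lined up with it. I lower it.

Emit:
play_rows(
  steps=[-1, 0.001, 0.002, 0.02, 0, -1, 0.001, 0.002, 0.035, 0, -1, 0.001, 0.002, 0.04, 0, -1, 0.001, 0.002, 0.041, 0, -1, 0.001, 0.002, 0.041, 0, -1, 0.001, 0.002, 0.041, 0],
)

```text
time: 25.05
ee_pos: [0.6118, 0.1009, 0.0791]
ee_rot: [[0.236, 0.972, 0.0], [0.972, -0.236, 0.0], [0.0, 0.0, -1.0]]
wrist_force: [-0.1, -0.3, 0.1]
width: 0.011
finger_force: 58.7
```

```bash
python3 -c "
from h import *
go(.6108,.1003,.0768)"
```

```text
t 25.05 move [-0.0016 -0.0017  0.0046] roll 0 ypaw -13.67 q [  9.4  30.    1.4  61.4   0.  113. ] w 0.011 F [-0.1 -0.3  0.1]
```

Emit:
play_rows(
  steps=[-1, -0.001, -0.001, 0.003, 0, -1, -0.001, -0.001, 0.0045, 0, -1, -0.001, -0.001, 0.0045, 0, -1, -0.001, -0.001, 0.0045, 0],
)

```text
time: 25.45
ee_pos: [0.611, 0.1004, 0.0766]
ee_rot: [[0.236, 0.972, 0.0], [0.972, -0.236, -0.0], [-0.0, 0.0, -1.0]]
wrist_force: [0.2, 1.0, -0.8]
width: 0.0107
finger_force: 58.7
```

Emit:
play_rows(
  steps=[-0.3, 0, 0, 0, 0, -0.3, 0, 0, 0, 0, -0.3, 0, 0, 0, 0, -0.3, 0, 0, 0, 0, -0.3, 0, 0, -0.02, 0, -0.3, 0, 0, -0.06, 0, -0.3, 0, 0, -0.12, 0, -0.3, 0, 0, -0.2, 0, -0.3, 0, 0, -0.2, 0],
)

```text
time: 26.35
ee_pos: [0.6132, 0.1008, 0.1827]
ee_rot: [[0.236, 0.972, 0.008], [0.972, -0.236, 0.001], [0.003, 0.007, -1.0]]
wrist_force: [1.2, 0.7, -0.3]
width: 0.0298
finger_force: 0.0
```

Emit:
play_rows(
  steps=[-0.3, 0, -0.1, 0, 0, -0.3, 0, -0.2, 0, 0, -0.3, 0, -0.3, 0, 0, -0.3, 0, -0.4, 0, 0, -0.3, 0, -0.4, 0, 0, -0.3, 0, -0.4, 0, 0],
)

```text
time: 26.95
ee_pos: [0.4164, 0.148, 0.1775]
ee_rot: [[0.235, 0.972, 0.002], [0.972, -0.235, 0.0], [0.001, 0.002, -1.0]]
wrist_force: [1.1, -0.3, 0.9]
width: 0.0298
finger_force: 0.0
```

```bash
sed -i 's/("lid",None,(.4469,.072,0))/("lid",None,(.6108,.1003,.066)),("timer",0,(.567,-.393,0)),("reagent_jar",None,(.599,.423,0))/; s/l1.png/l3.png/' c.py; python3 c.py
```

```text
boat ('top', 'scene') [ 0.638  -0.0062  0.0077] 13.7 [-0.6 -0.6  0.1  0.3  1.  -0.9  0.3  1.1  0.3  0.1  0. ]
boat ('scene',) [ 0.6397 -0.0039  0.008 ] 11.4 [-0.  -0.   1.   0.5  0.2  0. ]
crucible missed in top
crucible ('top', 'scene') [0.6174 0.0847 0.024 ] 0.0 [-0. -0.  0.]
crucible ('scene',) [0.6174 0.0847 0.024 ] 0.0 [-0. -0.  0.]
round_brick ('top', 'scene') [ 0.6666 -0.114  -0.0057] -0.5 [-0.3 -0.3 -0.4  0.1 -0. ]
round_brick ('scene',) [ 0.6705 -0.1191  0.008 ] 0.0 [ 0. -0.  0.]
dish ('top', 'scene') [ 0.6646 -0.1141  0.0253] 0.4 [-0.2 -0.2 -0.3  0.   0. ]
dish ('scene',) [ 0.6649 -0.113   0.024 ] 0.0 [0. 0. 0.]
lid missed in top
lid ('top', 'scene') [0.6096 0.1029 0.066 ] -0.0 [ 0. -0. -0.]
lid ('scene',) [0.6096 0.1029 0.066 ] -0.0 [ 0. -0. -0.]
timer ('top', 'scene') [ 0.5671 -0.3936 -0.0035] -4.4 [-0.1  0.   0.6  0.1 -0.  -0.   0.1  0.5  0.   0.3  0. ]
timer ('scene',) [ 0.5681 -0.3939  0.    ] -4.1 [ 0.  -0.   0.5 -0.   0.3  0. ]
reagent_jar ('top', 'scene') [ 0.5975  0.4252 -0.0035] 5.7 [-0.2 -0.3 -0.5  0.1  0.1]
reagent_jar ('scene',) [0.5996 0.423  0.    ] 0.0 [0. 0. 0.]
t 28.1 move [-0.1329  0.0946  0.3372] roll 0 ypaw -13.67 q [ 19.5   6.5 -16.8  66.7   0.  123.2] w 0.0301 F [ 0.4  0.1 -0.3]
```

View pics/l3.png

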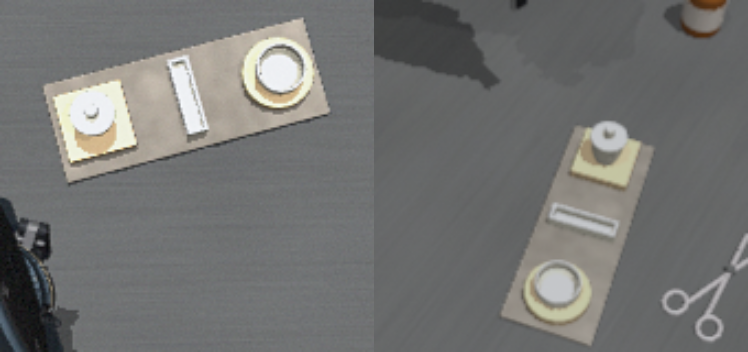

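The lid lies flat and knob up on the crucible (left crop (92,115), right (607,140)). It measures about 3 mm from the crucible's earlier position; the new crucible fit is unreliable because the lid hides the rim. The other pieces are still centred, and the jar and timer have not moved.

```bash
python3 -c "
from plant import *
print(sign_off())"
```

```text
the job is handed in; nothing more can be done
None
```

The job is handed in: boat, crucible, dish and lid are all set down in order and let go, each measured within about 4 mm of its place. The jar and timer did not move, it took about 28 s, and the judge's result was not shown.

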